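Set out the display board of a woodcraft stall

TASK

Dress the display board on the market stall: stand the little wooden house with the pitched (gable) roof on the square outline, and the wooden star on the narrow oblong outline. Set each one upright, centred in its outline and lined up with it; which way each faces does not matter.

Things in the scene. Friction and masses are not known exactly. Their poses are not given: they have to be found in the camera images.
- house_center (a point): Loose pale wooden house with a darker pitched roof (not the flat-roofed one near it), about 160 g. Foot 58 x 58 mm, ridge 82 mm above the foot. Point: its centre, 41 mm above the foot; z up. The ridge runs along x. The flat gable faces with round doorways are 58 mm apart along x, flush with the roof: grip these from above, 5 to 15 mm above the point. Eaves 74 mm across along y.
- star_center (a point): Loose upright five-pointed star of pale wood on a flat oblong foot (not the tree shape on a like foot near it), about 100 g. Star 26 mm thick along x, 72 mm wide along y; foot 34 mm (x) by 84 mm (y), 10 mm high; top point 78 mm above the foot's underside. Point: the star's middle, 40 mm above the foot's underside; z up. Grip it from above across its thickness, 5 to 12 mm above the point.
- square_mark_center (a point): Centre of the thin dark square outline, 74 x 74 mm, on top of the fixed plywood display board (130 x 270 mm, 12 mm thick, lying on the deck). The point is on the board's top face, 12 mm above the deck. x (across the board) and y (along it) run along the outline's sides; z up. Two outlines lie 136 mm apart along the board, in either order.
- narrow_mark_center (a point): Centre of the thin dark narrow outline, 46 mm (x) by 96 mm (y), on top of the same board. The point is on the board's top face, 12 mm above the deck; y runs along the outline's long sides; z up.
Not all that is in view belongs to the job. Leave any black or green look-alike of the part that bears house_center alone.

How it is judged:
By the outcome, as a careful person would: the job done as asked, in the order asked, and still so for the second after the job is handed in, with the robot touching nothing.
It also fails if it takes over 64 s, if anything falls off the work surface, if the arm or the gripper's body presses on something with over 40 N, if the wrist force passes 120 N, or if a joint passes its speed limit or range.

ROBOT

A 7-joint arm with a two-finger parallel gripper is mounted at the origin on the work surface. World frame = base frame: x ahead of the robot, y to its left, z up, the work surface at z = 0. Lengths are in m, angles in rad, forces in N, time in s.
With the tool pointing down it reaches from about 0.4 to 0.9 m from the base axis. Payload 5.5 kg.
Tool frame: the origin (TCP) lies at the very end of the fingers, on their centre line; the grasp point (between the pads) lies 19 mm behind it; z points along the fingers, y is the line along which they close (so a half turn about z gives the same grasp; the last joint's range is limited). The gripper opens to 85 mm and grips with 20 to 120 N. Pads are 22 mm wide; open, the fingers measure 114 mm over their backs; the gripper's body (76 mm by 85 mm) begins 54 mm behind the grasp point. The pads swing forward as they close: fully open they stand 13 mm farther back than shut.
Start: joints at [1.579, 0.501, -0.427, 1.55, 0.221, 1.138, -0.21], TCP at [0.164, -0.629, 0.231] pointing down, gripper open.
Joint ranges: [-2.88, 2.88], [-0.31, 2.03], [-1.54, 1.56], [0.2, 2.42], [-1.41, 4.55], [0.19, 2.02], [-2.57, 2.57]. Speed limits (rad/s): [2.57, 2.57, 3.14, 3.14, 3.14, 3.14, 3.14].

INTERFACE

Orientations are given as a rotation vector (axis times angle).
In Python, from workcell import robot, effector, viewer, order gives the robot as it stands. The module is installed in compiled form; this text tells all that it offers. Calls block until the motion is done:
- robot.move_pose(position, orientation): joint-space move of the TCP to a pose.
- robot.servo_line(position, orientation=None, v=0.15): straight line of the TCP; orientation=None keeps the orientation; v is the mean speed in m/s.
- robot.set_joints(angles): joint-space move.
- effector.let_go() and effector.grab(newtons=None): open the fingers fully, or close them until they stop; newtons is the grip in N (None keeps the last).
- robot.wait(seconds).
- robot.inverse_kinematics(position, orientation): joint angles nearest the present ones, or None.
- robot.observe(): the state.
- viewer.snapshot(name): name is "scene" or "top" or "wrist"; returns a dict with "img" (480x640x3 uint8, red, green, blue), "camera_matrix" (3x3 intrinsics, pixels), "distortion" ([k1, k2, p1, p2, k3] as OpenCV has them; the pictures are not rectified), "origin" and "orientation" of the camera in the world. Camera axes: x right, y down, z forward; pixel columns grow to the right and rows downward; lengths in m; the calibration is good to about 2 mm. A picture is of the moment at which its call begins. There is no depth.
A pose or a line that the arm cannot do raises robot.IKError and nothing moves.
- order.sign_off(): hands the job in; it is judged then, once.
The state is a dict: "t": time; "q": joint angles; "joint_velocities": joint speeds; "tau": joint torques, N m; "position": TCP position; "tool_rot": TCP orientation; "ft_force": force on the tool from outside, world axes, zero at the start; "torque": the same for the moment, N m; "width": finger opening in m; "grasp_force": force on a finger pad.
Only numpy, scipy, OpenCV 4.12 (cv2) and the standard library are available. Lean on these libraries where they do the work, as an engineer would, in place of code of your own. Each camera call takes 0.05 s, during which the arm holds its last target. There are 200 camera calls.

## Working session

There is one attempt and no reset: what is moved stays moved. The work goes in short steps, each a Python script; the robot and the scene stay as the last script left them, time stands still between calls to the robot, and variables do not carry over. Pictures are saved under pics/ and viewed, at most 10 in all, crops included, and the job is handed in when it is done.

```bash
mkdir -p pics; ls
cat > h.py <<'E'
import numpy as np, cv2, pickle
from scipy.spatial.transform import Rotation as R
def snap(name, f):
    from workcell import viewer
    s=viewer.snapshot(name); pickle.dump({k:np.array(s[k]) for k in s if not isinstance(s[k],str)},open(f'pics/{f}.pkl','wb'))
    cv2.imwrite(f'pics/{f}.png',np.array(s['img'])[:,:,::-1]); return s
def load(f): return pickle.load(open(f'pics/{f}.pkl','rb'))
def rot(s):
    o=np.array(s['orientation'],float)
    return o if o.shape==(3,3) else R.from_rotvec(o).as_matrix()
def cast(s,px,z):
    p=cv2.undistortPoints(np.array(px,float).reshape(-1,1,2),np.array(s['camera_matrix']),np.array(s['distortion'],float)).reshape(-1,2)
    d=np.c_[p,np.ones(len(p))]@rot(s).T; o=np.array(s['origin'])
    return o+d*((z-o[2])/d[:,2])[:,None]
def down(yaw): # tool z down, tool y (closing line) at angle yaw in world
    y=np.array([np.cos(yaw),np.sin(yaw),0]); z=np.array([0,0,-1.]); x=np.cross(y,z)
    return R.from_matrix(np.c_[x,y,z]).as_rotvec()
E
python3 - <<'E'
from h import *
from workcell import robot
for n in ('scene','top','wrist'):
    s=snap(n,n+'0'); print(n,s['origin'],s['orientation'],s['camera_matrix'][0])
o=robot.observe();print(o['t'],o['position'],o['tool_rot'],o['width'])
E
```

```text
pics
scene [0.87782914 0.29777267 0.73792166] [-1.1184167  -2.51806894  0.83108453] [440.43958806   0.         319.69609917]
top [ 0.43015766 -0.06510263  0.92605822] [-2.1701376   2.21006475 -0.06099335] [510.22026109   0.         316.98097643]
wrist [ 0.23339074 -0.61045602  0.37314001] [ 2.29817527 -1.7758713  -0.26042499] [336.66436109   0.         319.64922931]
0.15 [ 0.16366914 -0.62853148  0.23052048] [-3.11469464e+00 -3.98977616e-01  2.10277559e-04] 0.08538622565488431
```

View pics/top0.png

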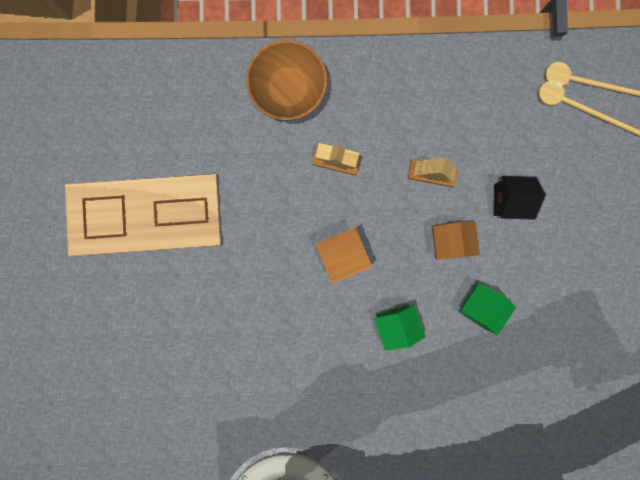

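View pics/scene0.png

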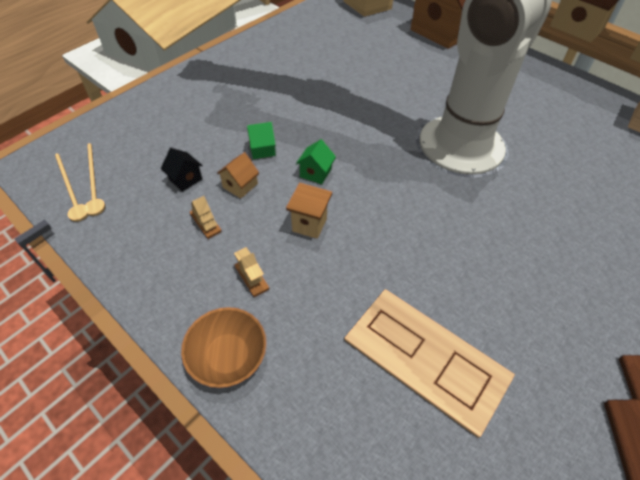

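Candidates in top: houses: (456,240) pitched brown, (344,254) flat-roofed, black (519,198), green (400,327) and (488,308). Star or tree: (337,157) and (433,171). Outlines are the square at (104,217) and the narrow one at (181,212). I'll check the choice in one crop.

Run:
```python
from h import *
a=cv2.imread('pics/scene0.png')[140:300,150:340]; b=cv2.imread('pics/top0.png')[130:290,300:490]
cv2.imwrite('pics/crop1.png',np.hstack([cv2.resize(c,None,fx=2.1,fy=3.2,interpolation=2) if 0 else cv2.resize(c,(399,336),interpolation=cv2.INTER_CUBIC) for c in (a,b)]))
```

```text
(no output)
```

View pics/crop1.png

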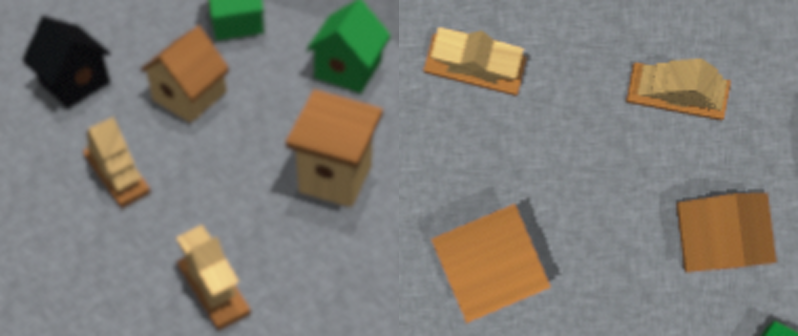

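The crop confirms it: the house is at top (456,240), with ridge and doorway, and the star is at (337,157), with its top point between two flat arms. (433,171) is stepped, so it is the tree.

Run:
```python
from h import *
s=load('top0'); im=s['img']; hsv=cv2.cvtColor(im,cv2.COLOR_RGB2HSV)
roi=np.zeros(im.shape[:2],np.uint8); roi[183:247,75:212]=1
g=cv2.cvtColor(im,cv2.COLOR_RGB2GRAY)
m=((g<130)&(roi>0)).astype(np.uint8)
cs,_=cv2.findContours(m,cv2.RETR_EXTERNAL,2)
for c in cs:
    if cv2.contourArea(c)<300: continue
    b=cv2.boxPoints(cv2.minAreaRect(c)); w=cast(s,b,.012); e=np.diff(np.r_[w,w[:1]],axis=0)
    print('mark',b.mean(0),w.mean(0),np.linalg.norm(e,axis=1),np.degrees(np.arctan2(e[:,1],e[:,0])))
print('house ridge',cast(s,[[462,222],[465,258]],.082),'foot star',cast(s,[[313,162],[357,174]],.005))
w=load('wrist0'); print('optical axis',rot(w)[:,2], rot(w))
```

```text
mark [180.60406 211.45683] [0.53380247 0.1809303  0.012     ] [0.09608425 0.04608076 0.09583601 0.04595139] [ -86.81032578 -176.3378095    93.11069573    3.97318715]
mark [104.01993 216.7987 ] [0.52654725 0.31654868 0.012     ] [0.07521    0.07391003 0.07489808 0.07366143] [ -86.97199163 -176.12955266   92.83377989    4.11627826]
house ridge [[ 0.49972123 -0.30292334  0.082     ]
 [ 0.44025855 -0.30573818  0.082     ]] foot star [[ 0.62077828 -0.05806197  0.005     ]
 [ 0.59721972 -0.13769574  0.005     ]]
optical axis [-0.27520409 -0.06887702 -0.95891536] [[ 0.25186976 -0.92780619 -0.27520409]
 [-0.96775717 -0.24228501 -0.06887702]
 [-0.0027733   0.28367877 -0.95891536]]
```

```bash
cat >> h.py <<'E'
def best(robot,pts):
    """pts: list of (pos,yaw) at several stations; report joints for yaw and yaw+pi"""
    for p,y in pts:
        for k in (0,np.pi):
            q=robot.inverse_kinematics(list(p),list(down(y+k))); print(p,round(y+k,2),None if q is None else np.round(q,2))
E
python3 - <<'E'
from h import *
from workcell import robot
best(robot,[((.470,-.304,.22),.05),((.470,-.304,.03),.05),((.5265,.3165,.2),.053),((.5265,.3165,.045),.053),((.609,-.098,.2),-.287),((.609,-.098,.03),-.287),((.534,.181,.2),.053),((.534,.181,.045),.053)])
E
```

```text
(0.47, -0.304, 0.22) 0.05 [ 1.22  0.46 -0.89  1.78  0.4   1.09  0.24]
(0.47, -0.304, 0.22) 3.19 [-0.31  0.55  1.14  1.83 -0.56  1.12 -2.07]
(0.47, -0.304, 0.03) 0.05 [ 1.04  0.69 -0.67  1.9   0.61  0.76  0.07]
(0.47, -0.304, 0.03) 3.19 [-0.14  0.81  0.9   1.94 -0.86  0.84 -1.85]
(0.5265, 0.3165, 0.2) 0.05 [ 0.24  0.83 -1.3   1.66  0.83  1.31 -1.16]
(0.5265, 0.3165, 0.2) 3.19 [ 0.24  0.83 -1.3   1.66  0.83  1.31  1.98]
(0.5265, 0.3165, 0.045) 0.05 [ 0.23  1.14 -1.31  1.75  1.17  1.26 -1.34]
(0.5265, 0.3165, 0.045) 3.19 [ 0.23  1.14 -1.31  1.75  1.17  1.26  1.8 ]
(0.609, -0.098, 0.2) -0.29 [ 0.8   0.64 -0.99  1.66  0.58  1.16 -0.62]
(0.609, -0.098, 0.2) 2.85 [ 0.94  0.84 -1.3   1.65  0.83  1.32  2.35]
(0.609, -0.098, 0.03) -0.29 [ 0.67  0.81 -0.77  1.75  0.72  0.88 -0.72]
(0.609, -0.098, 0.03) 2.85 [-0.69  1.24  1.35  1.8  -1.29  1.29 -2.4 ]
(0.534, 0.181, 0.2) 0.05 [ 0.53  0.73 -1.3   1.79  0.75  1.23 -0.93]
(0.534, 0.181, 0.2) 3.19 [ 0.53  0.73 -1.3   1.79  0.75  1.23  2.21]
(0.534, 0.181, 0.045) 0.05 [ 0.32  0.79 -0.94  1.88  0.82  0.91 -0.97]
(0.534, 0.181, 0.045) 3.19 [ 0.5   1.08 -1.31  1.88  1.15  1.2   1.96]
```

Run:
```python
from h import *
from workcell import robot
robot.move_pose([.470,-.304,.24],list(down(.05)))
s=snap('wrist','w1'); o=robot.observe(); print(o['t'],o['position'])
```

```text
1.8417 [ 0.46901409 -0.30597334  0.23969773]
```

View pics/w1.png

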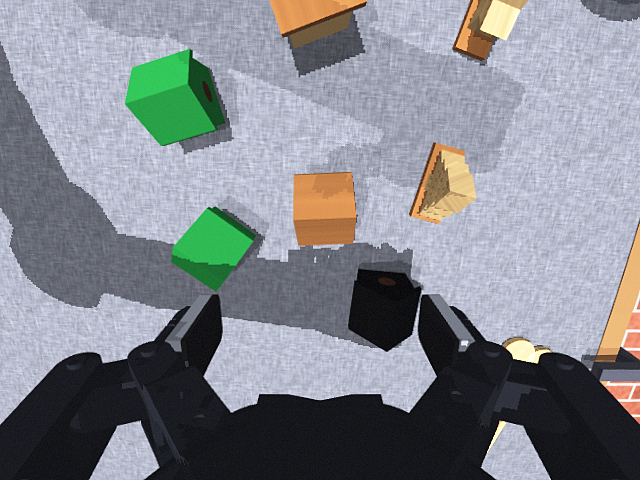

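Run:
```python
from h import *
s=load('w1'); im=s['img']; hsv=cv2.cvtColor(im,cv2.COLOR_RGB2HSV)
m=cv2.inRange(hsv,(5,90,90),(20,255,255)); r=np.zeros_like(m); r[150:270,270:380]=1; m*=r
m=cv2.morphologyEx(m,cv2.MORPH_OPEN,np.ones((3,3)))
c=max(cv2.findContours(m,0,2)[0],key=cv2.contourArea); h=cv2.convexHull(c)
for eps in (2,3,4):
    p=cv2.approxPolyDP(h,eps,True).reshape(-1,2); print(eps,p.tolist())
g=cv2.cvtColor(im,cv2.COLOR_RGB2GRAY)
# ridge row: brightness step in roof columns
for x in (305,325,345): print(x,g[190:240:2,x].tolist())
for z in (.035,.04,.045): print(z,cast(s,[[294,174],[353,172],[354,244],[300,246]],z)[:,:2].round(4).tolist())
print(cast(s,[[294,217],[356,215]],.082))
```

```text
2 [[351, 172], [356, 215], [352, 243], [298, 244], [293, 220], [294, 175]]
3 [[351, 172], [356, 215], [352, 243], [298, 244], [293, 220], [294, 175]]
4 [[351, 172], [356, 215], [352, 243], [298, 244], [294, 175]]
305 [156, 161, 159, 162, 165, 166, 168, 166, 165, 162, 163, 164, 164, 166, 168, 113, 126, 121, 120, 122, 126, 127, 131, 128, 132]
325 [141, 142, 146, 148, 158, 172, 166, 165, 165, 166, 163, 160, 167, 165, 153, 120, 126, 125, 118, 123, 126, 129, 128, 126, 128]
345 [156, 159, 162, 166, 173, 170, 167, 164, 166, 166, 166, 163, 165, 168, 123, 126, 120, 121, 124, 124, 126, 130, 126, 126, 130]
0.035 [[0.4406, -0.2693], [0.5006, -0.2645], [0.5073, -0.3411], [0.4491, -0.3461]]
0.04 [[0.441, -0.2688], [0.5001, -0.2641], [0.5067, -0.3396], [0.4493, -0.3445]]
0.045 [[0.4414, -0.2683], [0.4996, -0.2636], [0.5062, -0.338], [0.4496, -0.3429]]
[[ 0.44505305 -0.30340685  0.082     ]
 [ 0.50150901 -0.29890656  0.082     ]]
```

Run:
```python
from h import *
from workcell import robot,effector
o_=list(down(.085))
robot.move_pose([.473,-.303,.14],o_)
robot.servo_line([.473,-.303,.030],v=.1); robot.wait(.2)
o=robot.observe(); print(o['t'],o['position'],o['ft_force'])
effector.grab(40); robot.wait(.2)
o=robot.observe(); print(o['t'],o['position'],o['ft_force'],o['width'],o['grasp_force'])
robot.servo_line([.473,-.303,.20],v=.15)
o=robot.observe(); print(o['t'],o['position'],o['ft_force'],o['width'],o['grasp_force'])
snap('wrist','w2'); snap('scene','s2'); 
a=cv2.imread('pics/w2.png'); b=cv2.imread('pics/s2.png'); cv2.imwrite('pics/v2.png',cv2.resize(np.hstack([a,b]),(800,300),interpolation=cv2.INTER_AREA))
```

```text
3.775 [ 0.47328691 -0.30329381  0.03054756] [-0.04365378 -0.36296818 -0.16717467]
4.3417 [ 0.47326417 -0.3031757   0.03029941] [-0.77888727 -0.40366509  4.06921767] 0.057764352530844776 43.41264305636287
5.625 [ 0.4722799  -0.30273258  0.19898953] [ 0.42293756 -0.43568468 -2.54881154] 0.057655336550427316 42.91737771593034
```

View pics/v2.png

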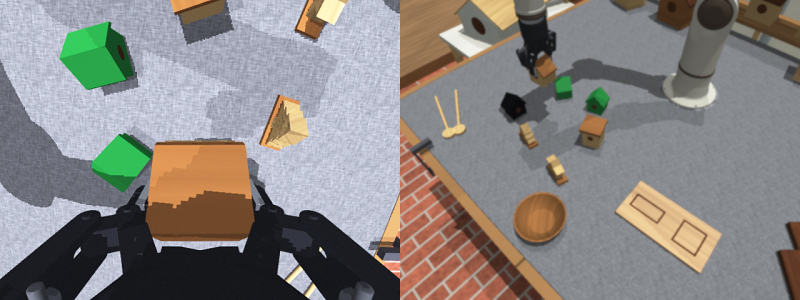

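The wrist view shows the house upright and square between the fingers. Next I place it on the square.

Run:
```python
from h import *
from workcell import robot,effector
o_=list(down(.0535)); x,y=.5265,.3165
robot.move_pose([x,y,.16],o_); robot.wait(.2)
o=robot.observe(); f0=o['ft_force'][2]; print(o['t'],o['position'],f0)
robot.servo_line([x,y,.052],v=.1); robot.wait(.2)
z=.052
while z>.040:
    z-=.0015; robot.servo_line([x,y,z],v=.03); robot.wait(.08)
    o=robot.observe()
    if o['ft_force'][2]-f0>2.5: break
print(z,o['t'],o['position'],o['ft_force'],R.from_rotvec(o['tool_rot']).as_matrix()[:,1:].round(4).tolist())
effector.let_go(); robot.wait(.2)
robot.servo_line([x,y,.20],v=.15)
robot.move_pose([.606,-.098,.24],list(down(-.287))); robot.wait(.2)
snap('wrist','w3'); snap('top','t3'); o=robot.observe(); print(o['t'],o['position'])
a=cv2.imread('pics/w3.png'); b=cv2.imread('pics/t3.png'); cv2.imwrite('pics/v3.png',np.hstack([cv2.resize(a,(400,300),interpolation=cv2.INTER_AREA),cv2.resize(b[130:310,30:270],(400,300),interpolation=cv2.INTER_CUBIC)]))
```

```text
8.15 [0.52709564 0.31558831 0.16000352] -0.4367204450910104
0.04149999999999999 11.9167 [0.52674267 0.31676133 0.0423675 ] [-1.59403564 -1.42610899  6.11293305] [[0.9986, 0.0007], [0.0534, 0.0001], [0.0007, -1.0]]
15.5917 [ 0.60606852 -0.09705838  0.24001023]
```

View pics/v3.png

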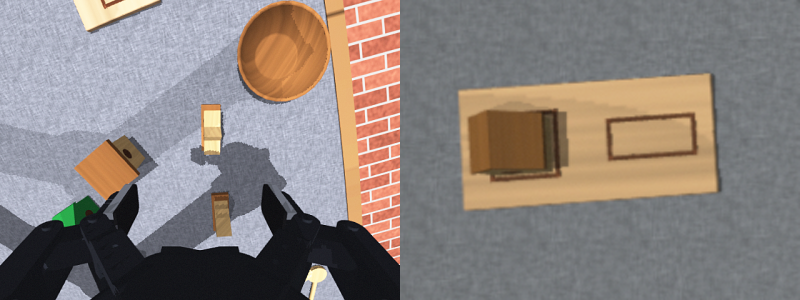

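Run:
```python
from h import *
s=load('w3'); im=s['img']; hsv=cv2.cvtColor(im,cv2.COLOR_RGB2HSV)
c=im[150:270,290:390]; cv2.imwrite('pics/c3.png',cv2.resize(c,(500,600),interpolation=cv2.INTER_CUBIC)[:,:,::-1])
m=cv2.inRange(hsv,(5,60,60),(30,255,255)); r=np.zeros_like(m); r[150:270,300:380]=1; m*=r
m=cv2.morphologyEx(m,cv2.MORPH_OPEN,np.ones((3,3)))
c=max(cv2.findContours(m,0,2)[0],key=cv2.contourArea); print(cv2.approxPolyDP(cv2.convexHull(c),2,True).reshape(-1,2).tolist())
b=cv2.boxPoints(cv2.minAreaRect(c)); print(b.tolist()); print(cast(s,b,.01))
```

```text
[[352, 167], [354, 219], [351, 246], [327, 247], [322, 240], [322, 167]]
[[322.0, 167.0], [354.0, 167.0], [354.0, 247.0], [322.0, 247.0]]
[[ 0.62021595 -0.05564632  0.01      ]
 [ 0.65367727 -0.06539797  0.01      ]
 [ 0.6304358  -0.15393953  0.01      ]
 [ 0.59469048 -0.14349435  0.01      ]]
```

View pics/c3.png

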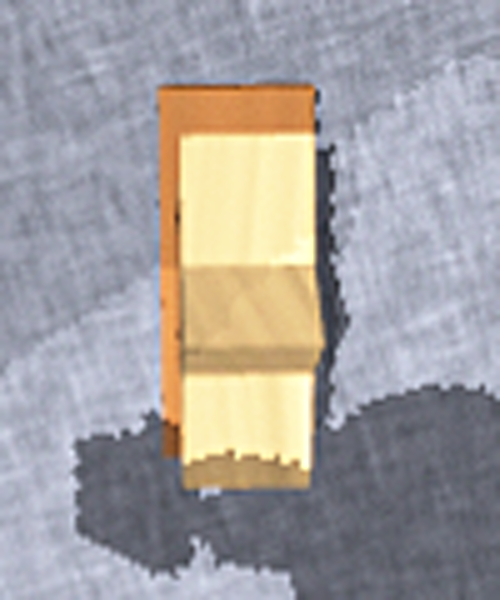

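Run:
```python
from h import *
s=load('w3')
for z in (0,.01):
    w=cast(s,[[322,167.4],[352.8,167.4],[322.4,241.4]],z)[:,:2]; e=w[1]-w[0]; f=w[2]-w[0]
    print(z,np.linalg.norm(e),np.linalg.norm(f),np.degrees(np.arctan2(e[1],e[0])),np.degrees(np.arctan2(f[1],f[0])),(w[1]+w[2])/2)
# arm top face edges: pale arms left/right near star middle, arm-top height ~ .04+.036*sin18=.051
print(cast(s,[[326,203],[353.2,203]],.052))
```

```text
0 0.03445581859273703 0.0865033306340825 -16.249775475428958 -105.887295026843 [ 0.62462543 -0.10324744]
0.01 0.033555858826221835 0.0842439294525171 -16.249775475429004 -105.887295026843 [ 0.62467312 -0.10126632]
[[ 0.61490574 -0.0874058   0.052     ]
 [ 0.64087681 -0.09498222  0.052     ]]
```

Run:
```python
from h import *
from workcell import robot,effector
X,Y=.6247,-.1013; o_=list(down(-.281))
robot.move_pose([X,Y,.14],o_)
robot.servo_line([X,Y,.030],v=.1); robot.wait(.2)
effector.grab(35); robot.wait(.2)
o=robot.observe(); print(o['t'],o['position'],o['ft_force'],o['width'],o['grasp_force'])
robot.servo_line([X,Y,.20],v=.15); robot.wait(.1)
o=robot.observe(); print(o['t'],o['width'],o['grasp_force'])
o_=list(down(.0535)); x,y=.5338,.1809
robot.move_pose([x,y,.16],o_); robot.wait(.2)
f0=robot.observe()['ft_force'][2]
snap('scene','s4')
robot.servo_line([x,y,.052],v=.1); robot.wait(.2)
z=.052
while z>.040:
    z-=.0015; robot.servo_line([x,y,z],v=.03); robot.wait(.08)
    o=robot.observe()
    if o['ft_force'][2]-f0>2.5: break
print(z,o['t'],o['position'],o['ft_force'],o['width'])
effector.let_go(); robot.wait(.2)
robot.servo_line([x,y,.20],v=.15)
robot.move_pose([.53,.24,.30],o_); robot.wait(.2)
snap('wrist','w5'); 
robot.move_pose([.47,-.1,.30],o_); robot.wait(.2)
snap('scene','s5'); snap('top','t5'); print(robot.observe()['t'])
a=cv2.imread('pics/w5.png'); b=cv2.imread('pics/s5.png')[240:450,310:560]; cv2.imwrite('pics/v5.png',np.hstack([cv2.resize(a,(440,330)),cv2.resize(b,(360,330),interpolation=cv2.INTER_CUBIC)]))
```

```text
18.3083 [ 0.6248063  -0.10130054  0.03008602] [-0.01883729 -0.00966625  1.02818152] 0.0256079071576224 35.93138134086985
19.6917 0.025839153453628604 35.76012015008018
0.04149999999999999 24.8583 [0.53411283 0.18111198 0.04200971] [-0.70576197 -1.1097784   5.70045269] 0.02513686573820745
29.2583
```

View pics/v5.png

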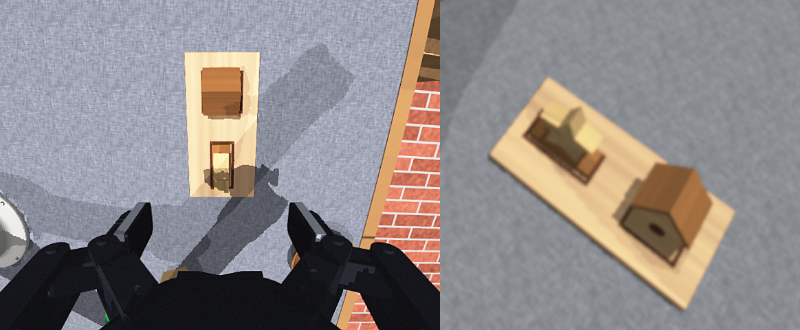

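Both stand upright in their outlines. One closer look to check the centring.

Run:
```python
from h import *
a=cv2.imread('pics/w5.png')[80:290,260:385]; t=cv2.imread('pics/t5.png')[170:260,60:225]
cv2.imwrite('pics/v6.png',np.hstack([cv2.resize(a,(350,588),interpolation=2),cv2.copyMakeBorder(cv2.resize(t,(450,245),interpolation=2),0,343,0,0,0)]))
```

```text
(no output)
```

View pics/v6.png

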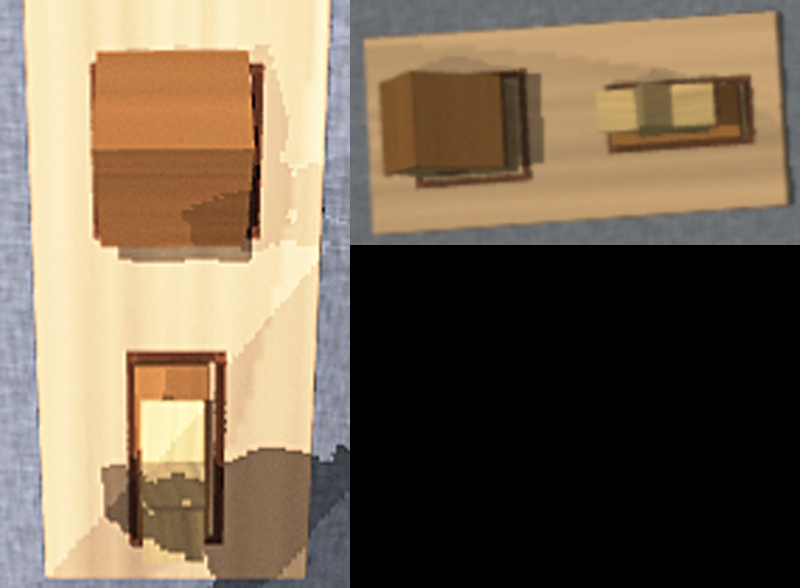

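Run:
```python
from h import *
s=load('w5'); f=lambda p,z: cast(s,np.array(p)/2.8+[260,80],z)[:,:2].round(4)
M=np.array([.5338,.1809]);S=np.array([.5265,.3165]); c,n=np.cos(.0535),np.sin(.0535); B=np.array([[c,n],[-n,c]])
loc=lambda w,o:(1000*(w-o)@B.T).round(1).tolist()
print('ridge',loc(f([[93,149],[254,149]],.094),S),'sq outline far right/left near',loc(f([[264,64],[260,240],[91,64]],.012),S))
print('foot far corners',loc(f([[135,364],[210,364]],.022),M),'outline far',loc(f([[127,352],[226,352]],.012),M))
s=load('t5'); f=lambda p,z: cast(s,(np.array(p)-[350,0])*[165/450,90/245]+[60,170],z)[:,:2].round(4)
print('top: foot right end',loc(f([[741,80],[741,137]],.022),M),'outline',loc(f([[751,76],[754,143]],.012),M))
```

```text
ridge [[-27.8, -0.3], [29.1, -0.4]] sq outline far right/left near [[39.5, 35.9], [39.5, -38.2], [-34.3, 36.1]]
foot far corners [[-16.6, 43.4], [17.3, 43.2]] outline far [[-20.6, 46.9], [25.0, 46.8]]
top: foot right end [[17.4, -43.9], [-20.0, -41.7]] outline [[21.0, -48.4], [-23.4, -47.7]]
```

Run:
```python
from workcell import order,robot
print(robot.observe()['t'],order.sign_off())
```

```text
the job is handed in; nothing more can be done
29.2583 None
```

I handed the job in at 29.3 s: the gable-roofed house stands upright on the square outline and the star upright on the narrow one, both lined up and measured within about 2.5 mm of centre; no verdict came back.

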